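Tuck a flashing strip under the lapped roof sheet and hold it down

TASK

Start the bonding timer: twist its spring-return knob clockwise to its stop, then let go so that it springs back. Then pick up the flashing strip by its upstand and, on the roof board, tuck its wide front edge under the lapped steel sheet, fully home against the stop batten and with its ends in line with the sheet's ends, without lifting the sheet. Finish while still holding: keep gripping the upstand and pressing the strip firmly flat on the board; leave the jar and the small black pot alone.

Things in the scene. Friction and masses are not known exactly. Their poses are not given: they have to be found in the camera images.
- timer: Fixed grey timer box, 100 (x) x 85 (y) x 42 mm high, black knob on top. Origin: centre of its underside, on the bench; z up.
- knob_grip (a point): Point on the knob's vertical axis, 66 mm above the bench, in the middle of the knob's grip bar. The bar is 38 mm long, 10 mm thick, stands from 54 to 76 mm above the bench on a disc of 44 mm diameter, and at rest lies along the timer's x axis. The point's axes are the timer's and do not turn with the knob.
- timer_knob (a joint): Knob angle, rad: 0 at rest, grows clockwise seen from above, stop at 1.1. A spring (0.06 N m per rad) returns it to 0 when let go.
- roof_board: Fixed plywood roof board, 240 (x) x 150 (y) x 12 mm thick, lying flat on the bench. Origin: centre of its underside; z up, +x points from the open front half to the lapped sheet at the back. Stop batten on it, front face at x = +45 mm, 7 mm high and 120 mm wide, mostly hidden under the lapped sheet.
- stop (a point): Middle of the foot of the stop batten's front face: roof_board x = +45 mm, y = 0, on the board's top (z = 12 mm).
- lap (a joint): Lapped steel sheet, 3 mm thick, 120 mm wide (y), hinged at its back edge (roof_board x = +98 mm) and reaching forward to x = +18 mm, 27 mm beyond the stop. Angle in rad: 0 lying down on the stop batten, grows as the front lip lifts. Lying down, its underside is 7 mm above the board. Very light: the lip lifts at about half a newton. It counts as lifted above 0.06 rad (5 mm at the lip).
- lap_lip (a point): Middle of the lapped sheet's front lip (slightly turned up), at the level of the sheet's underside: roof_board x = +18 mm, y = 0, z = 19 mm when down.
- flashing: Loose aluminium flashing strip, 0.1 to 0.21 kg: flat plate 90 (x) x 120 (y) x 4 mm thick with an upstand rib along y: 10 mm thick, 120 mm long, from the plate up to 34 mm above the underside, its middle plane at x = -20 mm. Origin: centre of the plate's underside; z up. +x points to the wide front edge, the one to tuck (x = +45 mm); the rear edge is at x = -45 mm.
- tuck_edge (a point): Middle of the flashing's front edge, on its underside (flashing x = +45 mm, y = 0).
- flux_jar: Bystander: small jar with a green lid, 44 mm diameter, 34 mm high, loose. Origin at the centre of its underside.
- tip_pot: Bystander: small open black pot, 42 mm diameter, 23 mm high, loose. Origin at the centre of its underside.
Not all that is in view belongs to the job. Leave any green or yellow look-alike of the flashing alone.

How it is judged:
By the outcome, as a careful person would: the job done as asked, in the order asked, and still so for the second after the job is handed in, while the arm keeps its last pose, push and grip.
It also fails if it takes over 51 s, if anything falls off the work surface, if the arm or the gripper's body presses on something with over 40 N, if the wrist force passes 120 N, or if a joint passes its speed limit or range.

ROBOT

A 7-joint arm with a two-finger parallel gripper is mounted at the origin on a cart in front of the work surface, level with it; the furniture and walls round the work are solid. World frame = base frame: x ahead of the robot, y to its left, z up, the work surface at z = 0. Lengths are in mm, angles in rad, forces in N, time in s.
With the tool pointing down it reaches from about 350 to 900 mm from the base axis. Payload 19.9 kg.
Tool frame: the origin (TCP) lies on the centre line of the jaws, within the pads' length; the fingertips stand 11 mm ahead of it and the grasp point (between the pads) lies 8 mm behind it; z points along the fingers, y is the line along which they close (so a half turn about z gives the same grasp; the last joint's range is limited). The gripper opens to 85 mm and grips with 20 to 120 N. Pads are 22 mm wide; open, the fingers measure 114 mm over their backs; the gripper's body (76 mm by 85 mm) begins 54 mm behind the grasp point. The pads swing forward as they close: fully open they stand 13 mm farther back than shut.
Start: joints at [-0.042, 0.417, -0.01, 1.614, 0.005, 1.111, -0.053], TCP at [624.982, 0.003, 242.26] pointing down, gripper open.
Joint ranges: [-2.81, 2.81], [-0.39, 2.02], [-1.27, 1.25], [0.06, 2.57], [-1.19, 4.33], [0.19, 2], [-2.82, 2.82]. Speed limits (rad/s): [1.89, 1.89, 2.39, 2.39, 3.01, 3.01, 3.01].

INTERFACE

Orientations are given as a 3x3 rotation matrix whose columns are the frame's x, y, z axes.
In Python, from cell import telemetry, optics, r gives the robot as it stands. The module is installed in compiled form; this text tells all that it offers.
- The arm moves only by the shell command python3 -m creep 'ROWS' [FORCE]. ROWS is a JSON object whose one key "steps" holds a list that holds one entry, the list of rows, each a list of 5 numbers: the finger opening in cm, from 0 to 8.54, then the shift along the tool's x, y, z in cm, then the turn about the tool's z in degrees. A call has 1 to 8 rows; each row is the pose to reach, as a shift and turn from the pose commanded when the call began, along the tool's axes at that moment; what a row does not reach only later rows make up. A row lasts 1/12 s, in which the tool goes at most 41.7 mm and 7.16 degrees, less where a joint would pass 70% of its speed; a pose out of reach is approached as far as the arm can. A call with a gripper value outside its range is refused whole. The fingers move at their own pace and stop on an object; FORCE is the grip in N (left out, the last holds). Time passes only in rows, so rows that repeat a pose let the fingers close. It gives the time, the measured TCP pose, the force, the opening and the grip force at its end, in the units of the state.
- telemetry.get_state(): the state, without advancing time (a new reading comes with each control period).
- optics.get_image(name): name is "scene" or "side" or "wrist"; returns a dict with "pixels" (420x560x3 uint8, red, green, blue), "depth" (420x560 float32, mm along the optical axis (not along the pixel's ray), 0 where there is no reading), "K" (3x3 intrinsics, pixels), "extrinsics" (4x4, takes a point from camera to world coordinates). Camera axes: x right, y down, z forward; pixel columns grow to the right and rows downward; lengths in mm; the calibration is good to about 2 mm. A picture is of the moment at which its call begins.
- r.sign_off(): hands the job in; it is judged then, once.
Trained networks look in a picture, given as the dict that the camera call returned (one of the last four; its "shot" number tells which), for a name from the list of things; names that differ only in an ending like _2 or _b are one class to them, and where a whole thing is asked for, a point or a joint stands for the part that bears it (a point fixed in the world has none). Each returns a list of dicts, best first, with "p" (0 to 1); they miss things now and then, are a little off and sometimes report something else, mostly with a low value. They report only what shows in the picture. A call takes as long as a camera call. They do not tell look-alikes from the thing itself.
- optics.trace(picture, query): "mask" (420x560 bool, what is visible of it) and "pixel" ([column, row] in pixels, amid what is visible of it).
- optics.mark_of(picture, query): "pixel" ([column, row] in pixels: a listed point, or the origin of a listed thing).
The state is a dict: "time": time; "joint_positions": joint angles; "dq": joint speeds; "effort": joint torques, N m; "tcp_pos": TCP position; "tcp_rot": TCP orientation; "wrist_force": force on the tool from outside, world axes, zero at the start; "moment": the same for the moment, N m; "opening": opening from 0.0 (shut) to 1.0 (fully open); "finger_force": force on a finger pad.
Only numpy, scipy, OpenCV 4.12 (cv2) and the standard library are available. Lean on these libraries where they do the work, as an engineer would, in place of code of your own. Each camera call takes 0.05 s, during which the arm holds its last target. There are 200 camera calls.

## Working session

There is one attempt and no reset: what is moved stays moved. The work goes in short steps, Python scripts to look and compute and a shell command to move; the robot and the scene stay as the last step left them, time stands still between calls to the robot, and variables do not carry over. Pictures are saved under pics/ and viewed, at most 10 in all, crops included, and the job is handed in when it is done.

```bash
mkdir -p pics; cat > h.py <<'E'
import numpy as np, cv2
from cell import telemetry, optics, r
def shot(n,f=None):
    p=optics.get_image(n)
    if f: cv2.imwrite('pics/'+f,cv2.cvtColor(p['pixels'],cv2.COLOR_RGB2BGR))
    return p
def cloud(p):
    d=p['depth'];K=p['K'];v,u=np.mgrid[:420,:560]
    c=np.stack([(u-K[0,2])/K[0,0]*d,(v-K[1,2])/K[1,1]*d,d],-1)
    E=p['extrinsics'];return c@E[:3,:3].T+E[:3,3]
def ray(p,px,z):
    K=p['K'];E=p['extrinsics']
    d=E[:3,:3]@np.array([(px[0]-K[0,2])/K[0,0],(px[1]-K[1,2])/K[1,1],1]);o=E[:3,3]
    return o+d*(z-o[2])/d[2]
E
python3 - <<'E'
from h import *
np.set_printoptions(precision=1,suppress=True)
for n in ['scene','side']:
    p=shot(n,n+'1.png')
    C=cloud(p)
    print(n,p['extrinsics'][:3,3])
    for q in ['timer','roof_board','flashing','flux_jar','tip_pot','lap']:
        for m in optics.trace(p,q)[:3]:
            P=C[m['mask']&(p['depth']>0)]
            print(q,round(m['p'],2),np.round(m['pixel']),m['mask'].sum(),np.median(P,0) if len(P) else '',P.min(0) if len(P) else '',P.max(0) if len(P) else '')
    for q,z in [('knob_grip',66),('stop',12),('lap_lip',19),('tuck_edge',0),('flashing',0),('timer',0),('roof_board',0)]:
        for m in optics.mark_of(p,q)[:2]: print('mark',q,round(m['p'],2),np.round(m['pixel']),ray(p,m['pixel'],z))
s=telemetry.get_state();print(s['time'],s['tcp_rot'])
E
```

```text
scene [ -39.6 -665.3 1090.8]
timer 0.73 [155. 187.] 754 [483.3 339.9  40.9] [440.4 310.1   1.5] [561.8 399.9  78.8]
roof_board 0.74 [251. 220.] 2816 [606.9  11.3  13.2] [481.4 -80.2  -3.8] [748.4 115.3  32.1]
flashing 0.96 [299. 294.] 1226 [ 492.6 -279.     4.5] [ 447.6 -339.9   -5.9] [ 553.8 -208.1   39. ]
flashing 0.96 [332. 209.] 733 [ 823.1 -152.5    4.5] [ 756.  -221.7   -2.8] [897.1 -78.   38.9]
flashing 0.8 [367. 336.] 1475 [ 524.6 -486.4    4.4] [ 455.7 -548.7   -7.9] [ 603.1 -421.    39.9]
flux_jar 0.72 [221. 172.] 162 [672.4 227.   30.8] [656.1 211.4  -0.5] [699.2 262.   38.5]
tip_pot 0.59 [320. 254.] 167 [ 670.7 -234.8   13.4] [ 648.8 -256.2   -0.4] [ 693.2 -214.7   25.4]
lap 0.95 [262. 202.] 700 [673.6  32.9  22. ] [619.8 -36.1   8.8] [724.5 100.7  30.6]
mark knob_grip 0.57 [155. 176.] [503.8 353.4  66. ]
mark stop 0.61 [257. 210.] [657.3  31.7  12. ]
mark stop 0.45 [154. 175.] [535.  412.7  12. ]
mark lap_lip 0.88 [257. 216.] [633.2   9.1  19. ]
mark tuck_edge 0.92 [314. 288.] [ 553.4 -292.5    0. ]
mark tuck_edge 0.89 [375. 349.] [ 515.6 -525.3    0. ]
mark flashing 0.8
[... 917 characters left out ...]

lap 0.76 [259. 239.] 839 [674.3  32.4  23.5] [622.7 -54.7   9.8] [727.1  97.3  30.2]
mark knob_grip 0.97 [292. 330.] [500.2 355.9  66. ]
mark stop 0.73 [274. 240.] [640.9   6.7  12. ]
mark stop 0.64 [266. 240.] [662.1  10.2  12. ]
mark lap_lip 0.75 [275. 244.] [631.7  30.6  19. ]
mark lap_lip 0.44 [282. 247.] [610.2  38.3  19. ]
mark tuck_edge 0.98 [329. 194.] [ 539.6 -292.7    0. ]
mark tuck_edge 0.88 [235. 211.] [ 802.6 -114.9    0. ]
mark flashing 0.94 [341. 166.] [ 533.5 -493.6    0. ]
mark flashing 0.71 [231. 203.] [ 830.4 -156.2    0. ]
mark timer 0.78 [294. 351.] [494.5 355.9   0. ]
mark roof_board 0.89 [282. 248.] [614.2  21.2   0. ]
1.4 [[ 0.  1. -0.]
 [ 1. -0. -0.]
 [-0. -0. -1.]]
```

View scene.

View pics/scene1.png

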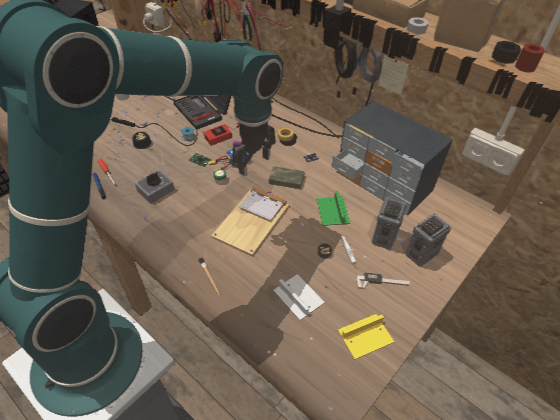

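View pics/side1.png

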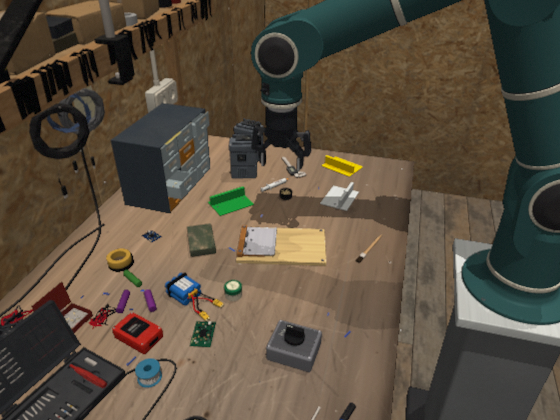

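```bash
python3 - <<'E'
from h import *
np.set_printoptions(precision=1,suppress=True)
P=[];
for n in ['scene','side']:
    p=shot(n);C=cloud(p);ok=p['depth']>0;np.savez(n+'.npz',C=C,ok=ok,rgb=p['pixels'])
    P.append(C[ok])
A=np.concatenate(P)
def rect(name,c,rad,z0,z1):
    for X in P+[A]:
        m=(np.hypot(X[:,0]-c[0],X[:,1]-c[1])<rad)&(X[:,2]>z0)&(X[:,2]<z1)
        q=X[m][:,:2].astype(np.float32)
        if len(q)<15: continue
        b=cv2.minAreaRect(q);d=q-q.mean(0);w,v=np.linalg.eigh(d.T@d/len(q));v=v[:,1]
        print(name,len(q),np.array(b[0]),np.array(b[1]),round(b[2],1),'mean',q.mean(0),'pca deg',round(np.degrees(np.arctan2(v[1],v[0])),1),'sd',np.sqrt(w),'z',np.median(X[m][:,2]))
rect('timer top',(495,356),80,38,46)
rect('knob bar',(501,355),40,66,84)
rect('board',(615,21),150,8,17)
rect('board+sheet',(615,21),150,8,30)
rect('sheet',(675,33),75,19,27)
rect('rib',(500,-272),90,22,45)
rect('flash plate',(500,-272),90,2.5,45)
rect('jar',(680,232),45,26,45)
rect('pot',(671,-235),40,8,45)
E
```

```text
timer top 341 [493.5 357.5] [87.2 99.9] 85.4 mean [488.1 352.1] pca deg 161.1 sd [24.2 32.1] z 42.034134560305574
timer top 1107 [496.  357.2] [87.5 99.8] 84.2 mean [494.  364.6] pca deg -178.3 sd [25.4 31.9] z 42.88688686935677
timer top 1448 [495.  357.1] [ 87.6 102.3] 84.7 mean [492.6 361.6] pca deg 178.3 sd [25.9 31.8] z 42.692135054357436
knob bar 47 [493.7 359.8] [15.5 37.4] 85.7 mean [492.4 357.5] pca deg 173.8 sd [ 3.6 11.1] z 73.16963584113114
knob bar 124 [496.9 357.2] [12.3 38. ] 86.7 mean [496.1 358.4] pca deg 176.1 sd [ 3.1 11.3] z 75.05821686813948
knob bar 171 [495.5 359.4] [16.4 41. ] 86.6 mean [495.1 358.1] pca deg 175.9 sd [ 3.3 11.4] z 74.34458159059284
board 1795 [616.9   2. ] [242.5 184.5] 12.9 mean [577.8   6.2] pca deg 178.6 sd [45.7 55.2] z 12.07015220625749
board 1965 [616.8  15. ] [239.  157.4] 12.9 mean [578.4  20.4] pca deg -136.6 sd [41.6 58.1] z 13.127141759259644
board 3760 [617.    2.7] [242.9 185. ] 12.4 mean [578.1  13.6] pca deg -149.2 sd [45.9 55.4] z 12.672431958453956
board+sheet 2649 [617.6   2.2] [244.  184.5] 12.9 mean [610.5  14.4] pca deg -1
[... 1261 characters left out ...]
273.2] pca deg 74.6 sd [34.7 39.1] z 5.15998082950216
jar 102 [679. 234.] [41.9 42.2] 34.5 mean [677.4 231.9] pca deg 61.1 sd [11.1 11.9] z 33.62544306641405
jar 219 [681.7 231.5] [44.  42.6] 51.7 mean [680.2 234.7] pca deg 98.1 sd [11.3 12.1] z 34.3421232067102
jar 321 [680.6 232.5] [44.4 44.7] 45.0 mean [679.3 233.8] pca deg 79.9 sd [11.4 12. ] z 34.10937349762162
pot 129 [ 671.7 -236.2] [43.8 39.9] 39.4 mean [ 671.7 -235.8] pca deg -150.8 sd [11.  13.7] z 16.4513870819153
pot 121 [ 674.4 -237.9] [38.8 52.1] 14.9 mean [ 673.5 -237.4] pca deg 102.5 sd [11.  15.6] z 17.76355776177013
pot 250 [ 672.4 -238.5] [43.2 52. ] 11.0 mean [ 672.6 -236.6] pca deg 87.6 sd [12.3 13.6] z 16.86494394099543
```

```bash
python3 -m creep '{"steps":[[[4,35.75,-12.95,12,-85],[4,35.75,-12.95,12,-85],[4,35.75,-12.95,12,-85],[4,35.75,-12.95,12,-85],[4,35.75,-12.95,12,-85],[4,35.75,-12.95,12,-85],[4,35.75,-12.95,12,-85],[4,35.75,-12.95,12,-85]]]}' 25; cat > st.py <<'E'
from h import *
import sys
np.set_printoptions(precision=2,suppress=True)
s=telemetry.get_state();R=s['tcp_rot'];R=np.array(R);p=np.array(s['tcp_pos'])
ang=np.degrees(np.arctan2(R[1,1],R[0,1]))
print('t',s['time'],p,'y-axis deg',ang,'z',R[:,2],'F',np.array(s['wrist_force']),'M',np.array(s['moment']),'open',s['opening'],'ff',s['finger_force'])
if len(sys.argv)>1:
    x,y,z,a=map(float,sys.argv[1:5])
    print('delta cm',R.T@(np.array([x,y,z])-p)/10,'turn',-((a-ang+180)%360-180))
E
python3 st.py 495.5 357.5 68 85
```

```text
time: 2.17
tcp_pos: [515.9, 300.5, 141.6]
tcp_rot: [[-0.845, 0.535, 0.0], [0.535, 0.845, 0.0], [-0.0, 0.0, -1.0]]
wrist_force: [0.6, -0.2, 0.1]
opening: 0.473
finger_force: 0.0
t 2.1667 [515.86 300.53 141.61] y-axis deg 57.6364071237468 z [ 0.  0. -1.] F [ 0.59 -0.19  0.15] M [-0.   -0.05  0.06] open 0.47259041678017477 ff 0.0
delta cm [4.77 3.72 7.36] turn -27.363592876253193
```

```bash
python3 -m creep '{"steps":[[[4,4.8,3.7,2,-27.4],[4,4.8,3.7,2,-27.4],[4,4.8,3.7,2,-27.4],[4,4.8,3.7,2,-27.4],[4,4.8,3.7,2,-27.4],[4,4.8,3.7,2,-27.4]]]}' >/dev/null; python3 st.py 495.5 357.5 68 85; python3 - <<'E'
from h import *
p=shot('wrist','w1.png');C=cloud(p)
m=(p['depth']>0)&(C[...,2]>66)&(C[...,2]<82)&(np.hypot(C[...,0]-495,C[...,1]-357)<30)
q=C[m][:,:2].astype(np.float32);print(len(q),cv2.minAreaRect(q) if len(q)>5 else '')
for k in optics.mark_of(p,'knob_grip')[:2]: print(k['p'],k['pixel'],ray(p,k['pixel'],66))
E
```

```text
t 2.6667 [496.53 355.66 121.87] y-axis deg 84.46586616205407 z [-0.  0. -1.] F [-0.34  0.02 -0.27] M [-0. -0.  0.] open 0.46750323363605545 ff 0.0
delta cm [0.12 0.17 5.39] turn -0.5341338379459444
858 ((496.2752990722656, 358.2495422363281), (9.977219581604004, 38.12189483642578), 85.29801177978516)
0.85 [286.9, 240.5] [495.79843436 358.66146927  66.        ]
```

View pics/w1.png

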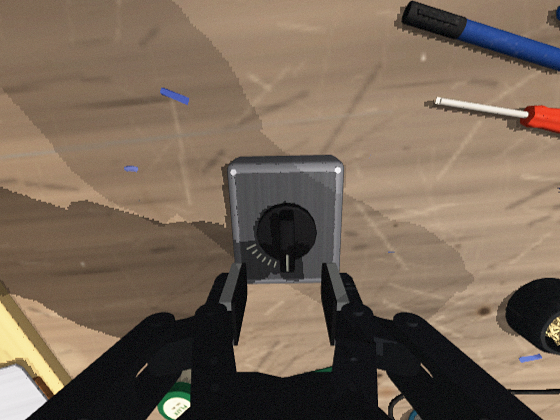

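```bash
python3 -m creep '{"steps":[[[4,0,0.08,3,0],[4,0,0.08,5.3,0],[4,0,0.08,5.3,0],[0.8,0,0.08,5.3,0],[0.8,0,0.08,5.3,0],[0.8,0,0.08,5.3,0],[0.8,0,0.08,5.3,0],[0.8,0,0.08,5.3,0]]]}' 30; python3 st.py 496 358.2 68 85
```

```text
time: 3.43
tcp_pos: [497.1, 357.5, 70.6]
tcp_rot: [[-0.996, 0.093, 0.002], [0.093, 0.996, 0.002], [-0.002, 0.002, -1.0]]
wrist_force: [-0.2, 1.3, 8.5]
opening: 0.11
finger_force: 31.9
t 3.4333 [497.1  357.52  70.57] y-axis deg 84.68171700737847 z [ 0.  0. -1.] F [-0.24  1.32  8.46] M [ 0.2   0.18 -0.01] open 0.10999309433745587 ff 31.90524995326996
delta cm [0.12 0.06 0.26] turn -0.31828299262153337
```

```bash
python3 -m creep '{"steps":[[[0.8,0,0,-0.1,7],[0.8,0,0,-0.1,14],[0.8,0,0,-0.1,21],[0.8,0,0,-0.1,28],[0.8,0,0,-0.1,35],[0.8,0,0,-0.1,42],[0.8,0,0,-0.1,49],[0.8,0,0,-0.1,56]]]}' >/dev/null;python3 st.py; python3 -m creep '{"steps":[[[0.8,0,0,0,5],[0.8,0,0,0,9],[0.8,0,0,0,12],[0.8,0,0,0,12],[0.8,0,0,0,12]]]}' >/dev/null;python3 st.py
```

```text
t 4.1 [496.6  356.82  70.68] y-axis deg 28.33208597999395 z [ 0.  0. -1.] F [ 0.52 -0.25 -2.  ] M [-0.07  0.14  0.08] open 0.11079870266089628 ff 31.73810362815857
t 4.5167 [496.54 356.88  70.68] y-axis deg 16.847770682540748 z [ 0.  0. -1.] F [-1.02 -1.42  6.85] M [-0.53  0.37  1.25] open 0.10987482635752215 ff 56.06602359563112
```

```bash
python3 -m creep '{"steps":[[[5,0,0,0,0],[5,0,0,0,0],[5,0,0,0,0],[5,0,0,0,0],[5,0,0,-3,0],[5,0,0,-7,0],[5,0,0,-7,0]]]}' >/dev/null;python3 st.py 478.5 -272 125 -10.3;python3 - <<'E'
from h import *
p=shot('wrist','w2.png');C=cloud(p)
m=(p['depth']>0)&(C[...,2]>66)&(C[...,2]<82)&(np.hypot(C[...,0]-495,C[...,1]-357)<30)
q=C[m][:,:2].astype(np.float32);print(len(q),cv2.minAreaRect(q) if len(q)>5 else '')
E
```

```text
t 5.1 [498.76 358.45 146.43] y-axis deg 16.6869663567663 z [ 0.01  0.   -1.  ] F [1.35 0.19 1.15] M [ 0.03 -0.04 -0.03] open 0.5852153876901084 ff 0.0
delta cm [-59.81 -20.06   1.82] turn 26.98696635676629
812 ((496.292724609375, 358.20001220703125), (10.729522705078125, 37.856136322021484), 81.00953674316406)
```

```bash
python3 -m creep '{"steps":[[[4.5,-59.8,-19.7,1.8,27],[4.5,-59.8,-19.7,1.8,27],[4.5,-59.8,-19.7,1.8,27],[4.5,-59.8,-19.7,1.8,27],[4.5,-59.8,-19.7,1.8,27],[4.5,-59.8,-19.7,1.8,27],[4.5,-59.8,-19.7,1.8,27],[4.5,-59.8,-19.7,1.8,27]]]}' 60 >/dev/null;python3 st.py 483 -272 125 -10.3
```

```text
t 5.8167 [486.78  21.69 130.05] y-axis deg -10.291907352598747 z [-0. -0. -1.] F [ 1.28 -0.03  0.03] M [ 0.02 -0.06  0.02] open 0.5266417663935369 ff 0.0
delta cm [-28.96   4.88   0.51] turn 0.008092647401241493
```

```bash
python3 -m creep '{"steps":[[[4.5,-28.9,4.9,1.5,0],[4.5,-28.9,4.9,1.5,0],[4.5,-28.9,4.9,1.5,0],[4.5,-28.9,4.9,1.5,0],[4.5,-28.9,4.9,1.5,0],[4.5,-28.9,4.9,1.5,0],[4.5,-28.9,4.9,1.5,0],[4.5,-28.9,4.9,1.5,0]]]}' 60 >/dev/null;python3 st.py; cat > f.py <<'E'
from h import *
np.set_printoptions(precision=1,suppress=True)
import sys
p=shot('wrist',sys.argv[1]);C=cloud(p);ok=p['depth']>0
q=optics.trace(p,'flashing')
for k in q[:2]:
    M=C[k['mask']&ok]; rb=M[M[:,2]>20][:,:2].astype(np.float32); print(k['p'],k['pixel'],'rib',cv2.minAreaRect(rb),np.median(M[M[:,2]<15],0),'all',cv2.minAreaRect(M[:,:2].astype(np.float32)))
for k in optics.mark_of(p,'tuck_edge')[:1]: print('tuck',k['p'],k['pixel'],ray(p,k['pixel'],0))
E
python3 f.py w3.png
```

```text
t 6.4833 [ 481.79 -277.55  114.82] y-axis deg -10.764792963494806 z [-0. -0. -1.] F [-1.01 -0.72  0.74] M [ 0.03  0.06 -0.01] open 0.5278638888911469 ff 0.0
0.95 [387.9, 391.1] rib ((527.7698364257812, -378.55841064453125), (28.674657821655273, 239.37632751464844), 16.26229476928711) [ 505.4 -445.4    3.8] all ((516.8229370117188, -408.7973327636719), (102.25802612304688, 282.8047180175781), 23.563472747802734)
0.6 [307.1, 200.1] rib ((495.34857177734375, -274.83953857421875), (119.19883728027344, 32.673728942871094), 79.70015716552734) [ 509.5 -269.5    3.7] all ((503.8384094238281, -278.1556701660156), (123.27892303466797, 92.17053985595703), 79.03760528564453)
tuck 0.93 [358.9, 210.6] [ 546.7 -286.1    0. ]
```

View pics/w3.png

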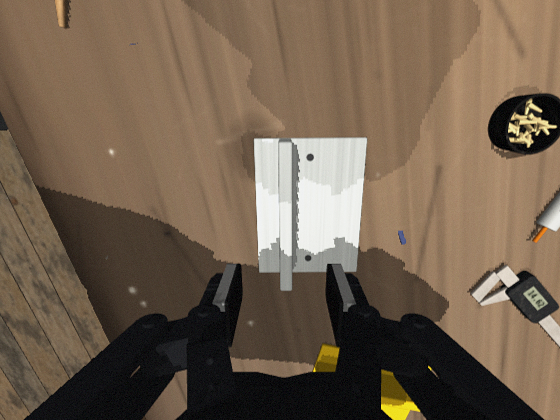

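```bash
cat > f2.py <<'E'
from h import *
import sys
p=shot('wrist',*sys.argv[5:6]);C=cloud(p);a,b,z0,z1=map(float,sys.argv[1:5])
m=(p['depth']>0)&(C[...,2]>z0)&(C[...,2]<z1)&(np.hypot(C[...,0]-a,C[...,1]-b)<66)
m=cv2.morphologyEx(m.astype(np.uint8),cv2.MORPH_OPEN,np.ones((3,3)))>0
q=C[m][:,:2].astype(np.float32);print(len(q),cv2.minAreaRect(q))
E
python3 st.py 483 -272 18 -10.3; python3 f2.py 483 -272 22 42;  python3 f2.py 483 -272 28 42;python3 st.py
```

```text
t 6.6333 [ 483.52 -269.57  114.76] y-axis deg -10.363415334066481 z [-0.  0. -1.] F [-0.13  0.41 -0.99] M [ 0.04 -0.01  0.04] open 0.5281601912960848 ff 0.0
delta cm [-0.25  0.    9.68] turn -0.06341533406649091
1905 ((484.43243408203125, -273.04974365234375), (119.63563537597656, 9.96179485321045), 79.41622161865234)
1850 ((484.2606506347656, -272.6141052246094), (118.8884048461914, 9.808732986450195), 79.89729309082031)
t 6.7333 [ 484.08 -268.16  115.1 ] y-axis deg -10.221953995492699 z [-0.  0. -1.] F [0.44 0.07 0.1 ] M [-0.01  0.01 -0.03] open 0.5246883806577098 ff 0.0
```

```bash
python3 -m creep '{"steps":[[[4.5,-0.45,0.1,3,0],[4.5,-0.45,0.1,6,0],[4.5,-0.45,0.1,9,0],[4.5,-0.45,0.1,9.7,0],[4.5,-0.45,0.1,9.7,0],[0.6,-0.45,0.1,9.7,0],[0.6,-0.45,0.1,9.7,0],[0.6,-0.45,0.1,9.7,0]]]}' 70 >/dev/null;python3 st.py;  python3 -m creep '{"steps":[[[0.6,0,0,0,0],[0.6,0,0,0,0],[0.6,0,0,0,0]]]}' 70 >/dev/null;python3 st.py
```

```text
t 7.4 [ 485.05 -274.3    20.13] y-axis deg -10.291654252983061 z [ 0. -0. -1.] F [ 2.19  1.24 29.99] M [ 0.09 -0.43 -0.02] open 0.11132833816559705 ff 29.588963985443115
t 7.65 [ 485.15 -274.33   20.27] y-axis deg -10.292275670110774 z [ 0. -0. -1.] F [-1.99  2.86 10.47] M [0.34 0.4  0.06] open 0.09690800435064331 ff 69.36160683631897
```

```bash
python3 -m creep '{"steps":[[[0.6,0,0,-3,0],[0.6,0,0,-6,0]]]}' >/dev/null; python3 st.py 551 4 85 13
```

```text
t 7.8167 [ 483.49 -273.69   79.21] y-axis deg -10.303100004176004 z [-0.  0. -1.] F [ 1.42 -0.9  -0.74] M [ 0.05  0.01 -0.04] open 0.10056038876118595 ff 68.7007462978363
delta cm [28.53  1.67 -0.57] turn -23.303100004176002
```

```bash
python3 -m creep '{"steps":[[[0.6,28.5,1.6,-1,-23.3],[0.6,28.5,1.6,-1,-23.3],[0.6,28.5,1.6,-1,-23.3],[0.6,28.5,1.6,-1,-23.3],[0.6,28.5,1.6,-1,-23.3],[0.6,28.5,1.6,-1,-23.3],[0.6,28.5,1.6,-1,-23.3],[0.6,28.5,1.6,-1,-23.3]]]}' >/dev/null; python3 -m creep '{"steps":[[[0.6,0,0,0,0],[0.6,0,0,0,0],[0.6,0,0,0,0]]]}' >/dev/null;python3 st.py 551 4 85 13; python3 - <<'E'
from h import *
np.set_printoptions(precision=1,suppress=True)
p=shot('wrist','w4.png');C=cloud(p);np.savez('w4.npz',C=C,ok=p['depth']>0)
for k in optics.mark_of(p,'lap_lip')[:2]: print('lip',k['p'],k['pixel'],ray(p,k['pixel'],19))
for k in optics.mark_of(p,'stop')[:1]: print('stop',k['p'],k['pixel'],ray(p,k['pixel'],12))
for k in optics.mark_of(p,'tuck_edge')[:1]: print('tuck',k['p'],k['pixel'],ray(p,k['pixel'],65))
for k in optics.trace(p,'lap')[:2]:
    M=C[k['mask']&(p['depth']>0)];M=M[(M[:,2]>17)&(M[:,2]<28)]; print('lap',k['p'],k['pixel'],cv2.minAreaRect(M[:,:2].astype(np.float32)))
E
```

```text
t 8.7333 [550.84   2.29  88.94] y-axis deg 12.908644888726117 z [ 0. -0. -1.] F [ 0.2  -0.81 -1.46] M [-0.05  0.   -0.05] open 0.10436290734371907 ff 68.749018907547
delta cm [0.16 0.05 0.39] turn -0.0913551112738844
lip 0.73 [402.5, 232.2] [634.9  23.7  19. ]
stop 0.87 [429.7, 232.4] [658.4  26.   12. ]
tuck 0.88 [394.3, 268.1] [614.7  15.2  65. ]
lap 0.91 [461.9, 225.7] ((676.124267578125, 28.793411254882812), (87.42072296142578, 123.45590209960938), 12.540959358215332)
lap 0.53 [449.3, 199.5] ((683.5092163085938, 31.488563537597656), (101.07599639892578, 130.49642944335938), 13.494047164916992)
```

View pics/w4.png

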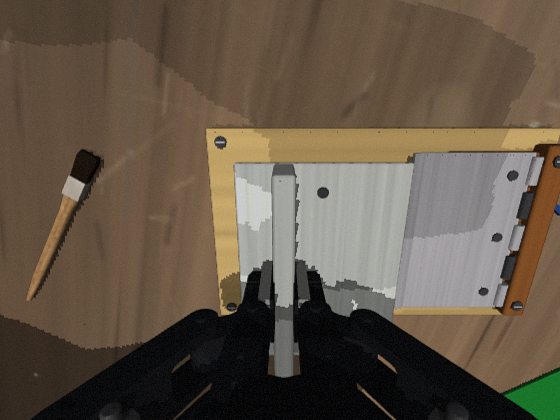

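```bash
python3 - <<'E'
import numpy as np
np.set_printoptions(precision=2,suppress=True)
d=np.load('w4.npz');C=d['C'].astype(float);ok=d['ok']
def fit(pts,ax):  # edges via percentile per bin; returns line
    return
for yaw in [13]:
    c,s=np.cos(np.radians(yaw)),np.sin(np.radians(yaw))
    X=(C[...,0]-614)*c+(C[...,1]-20)*s; Y=-(C[...,0]-614)*s+(C[...,1]-20)*c; Z=C[...,2]
    def edge(sel,par,val,mx,lo,hi,st=4):
        o=[]
        for a in np.arange(lo,hi,st):
            m=sel&(par>=a)&(par<a+st)
            if m.sum()>3: o.append((a+st/2,np.percentile(val[m],99 if mx else 1)))
        o=np.array(o);k=np.polyfit(o[:,0],o[:,1],1);r=o[:,1]-np.polyval(k,o[:,0]);g=abs(r)<2
        k=np.polyfit(o[g,0],o[g,1],1);return 'slope deg %.2f at0 %.2f n%d med %.2f'%(np.degrees(np.arctan(k[0])),k[1],g.sum(),np.median(o[:,1]))
    sh=ok&(Z>19)&(Z<25)&(X>25)&(X<95)
    print('sheet +y',edge(sh&(Y<70)&(Y>40),X,Y,True,30,88)); print('sheet -y',edge(sh&(Y>-70)&(Y<-40),X,Y,False,30,88))
    print('sheet z',np.median(Z[sh]))
    sl=ok&(Z>17)&(Z<30)&(X>5)&(X<40)
    print('lip',edge(sl,Y,X,False,-50,50))
    bo=ok&(Z>8)&(Z<16)
    print('board +y',edge(bo&(Y>60)&(Y<90),X,Y,True,-100,90)); print('board -x',edge(bo&(X<-100)&(X>-140),Y,X,False,-40,70)); print('z',np.median(Z[bo]))
    fl=ok&(Z>60)&(Z<78)
    print('fl +x',edge(fl&(X>-30)&(X<20),Y,X,True,-20,50));print('fl +y',edge(fl&(X>-50)&(Y>40)&(Y<75),X,Y,True,-35,-5)); print('z',np.median(Z[fl&(X>-40)]))
    h=ok&(Z>15)&(Z<60)&(X>80)&(X<130);print(np.histogram(X[h],np.arange(80,132,4)))
E
```

```text
sheet +y slope deg 0.01 at0 55.91 n15 med 55.92
sheet -y slope deg 0.05 at0 -63.61 n15 med -63.55
sheet z 21.65336105469494
lip slope deg 0.04 at0 20.44 n25 med 20.44
board +y slope deg -0.05 at0 71.16 n48 med 71.17
board -x slope deg 0.08 at0 -117.53 n28 med -117.43
z 11.663712863538748
fl +x slope deg 0.18 at0 -1.01 n18 med -1.00
fl +y slope deg 0.03 at0 57.50 n8 med 57.50
z 72.22269370274951
(array([ 857,  904,  858,  861, 1222,  797, 1575, 1017,  835,  634,   40,
          0]), array([ 80,  84,  88,  92,  96, 100, 104, 108, 112, 116, 120, 124, 128]))
```

```bash
python3 -m creep '{"steps":[[[0.6,-0.13,0,2.5,-0.1],[0.6,-0.13,0,4.5,-0.1],[0.6,-0.13,0,5.2,-0.1],[0.6,-0.13,0,5.6,-0.1],[0.6,-0.13,0,5.6,-0.1],[0.6,-0.13,0,5.6,-0.1],[0.6,-0.13,0,5.6,-0.1]]]}' >/dev/null;python3 st.py
cat > m.py <<'E'
from h import *
import sys
p=shot('wrist',*sys.argv[1:2]);C=cloud(p).astype(float);ok=p['depth']>0
c,s=np.cos(np.radians(13.03)),np.sin(np.radians(13.03))
X=(C[...,0]-614)*c+(C[...,1]-20)*s-2.45; Y=-(C[...,0]-614)*s+(C[...,1]-20)*c+3.85; Z=C[...,2]
def edge(sel,par,val,mx,lo,hi,st=4):
    o=[]
    for a in np.arange(lo,hi,st):
        m=sel&(par>=a)&(par<a+st)
        if m.sum()>3: o.append((a+st/2,np.percentile(val[m],99 if mx else 1)))
    if len(o)<3: return 'none'
    o=np.array(o);k=np.polyfit(o[:,0],o[:,1],1);g=abs(o[:,1]-np.polyval(k,o[:,0]))<2
    if g.sum()<3: return 'bad'
    k=np.polyfit(o[g,0],o[g,1],1);return 'slope %.2f deg, med %.2f n%d'%(np.degrees(np.arctan(k[0])),np.median(o[g,1]),g.sum())
sh=ok&(Z>18.5)&(Z<32)&(X>25)&(X<90)
print('sheet +y',edge(sh&(Y>45)&(Y<72),X,Y,True,30,88),'-y',edge(sh&(Y<-45)&(Y>-72),X,Y,False,30,88))
for a in (25,45,65,85): print('sheet z at',a,np.round(np.median(Z[sh&(abs(X-a)<4)&(abs(Y)<50)]),2),end=' ')
pl=ok&(Z>13.5)&(Z<18.7)&(X<16)&(X>-75)
print('\nfl +y',edge(pl&(Y>45)&(Y<72)&(X>-60),X,Y,True,-60,14),'-y',edge(pl&(Y<-45)&(Y>-72),X,Y,False,-60,14))
print('fl rear',edge(ok&(Z>14)&(Z<19)&(X>-100)&(X<-20),Y,X,False,15,55),'plate z',np.median(Z[pl]))
rb=ok&(Z>38)&(Z<52)&(X>-80)&(X<0)&(Y>20)&(Y<65)
print('rib x mid',edge(rb,Y,X,True,20,56),edge(rb,Y,X,False,20,56),'rib ymax',np.percentile(Y[rb],99.5),'rib z',np.median(Z[rb]))
E
python3 m.py;python3 st.py
```

```text
t 9.5667 [551.56   2.13  33.09] y-axis deg 13.084235936907978 z [ 0. -0. -1.] F [ 0.1  -0.29 -2.05] M [-0.01  0.02 -0.05] open 0.10416550994820267 ff 68.70662212371826
sheet +y slope -2.22 deg, med 59.99 n10 -y slope -0.07 deg, med -59.43 n14
sheet z at 25 21.57 sheet z at 45 21.55 sheet z at 65 21.62 sheet z at 85 21.73 
fl +y slope 0.22 deg, med 61.19 n15 -y none
fl rear slope -0.36 deg, med -91.13 n10 plate z 16.424895756730564
rib x mid slope 0.28 deg, med -62.25 n9 slope 0.26 deg, med -71.81 n9 rib ymax 61.312415410211386 rib z 46.3012259785508
t 9.6167 [551.51   2.18  32.99] y-axis deg 13.088224114874203 z [ 0.  0. -1.] F [-0.58 -0.24 -2.27] M [-0.01  0.08 -0.03] open 0.10214310142713572 ff 68.70651483535767
```

```bash
python3 -m creep '{"steps":[[[0.6,-0.11,0.3,0,0.2],[0.6,-0.11,0.8,0,0.2],[0.6,-0.11,1.3,0,0.2],[0.6,-0.11,1.8,0,0.2],[0.6,-0.11,2.3,0,0.2],[0.6,-0.11,2.8,0,0.2],[0.6,-0.11,3.3,0,0.2],[0.6,-0.11,3.3,0,0.2]]]}' >/dev/null;python3 st.py; python3 m.py w5.png;python3 st.py
```

```text
t 10.2833 [584.52   9.01  32.42] y-axis deg 12.914219941379697 z [ 0.  0. -1.] F [-0.44  0.43 -1.43] M [ 0.01  0.01 -0.04] open 0.10233601636618989 ff 68.71114611625671
sheet +y slope -0.05 deg, med 60.00 n15 -y slope -18.22 deg, med -57.59 n6
sheet z at 25 21.52 sheet z at 45 21.57 sheet z at 65 21.61 sheet z at 85 21.77 
fl +y slope -0.10 deg, med 60.36 n19 -y slope -0.43 deg, med -59.51 n3
fl rear slope 0.17 deg, med -57.85 n10 plate z 15.733848010354649
rib x mid slope 0.43 deg, med -28.44 n9 slope 0.42 deg, med -38.02 n9 rib ymax 60.50626305891143 rib z 45.636818812849555
t 10.3333 [583.95   8.82  32.34] y-axis deg 12.908058905767348 z [ 0.  0. -1.] F [ 0.39  0.31 -0.87] M [-0.03 -0.23  0.01] open 0.09808785858809824 ff 68.92114520072937
```

View pics/w5.png

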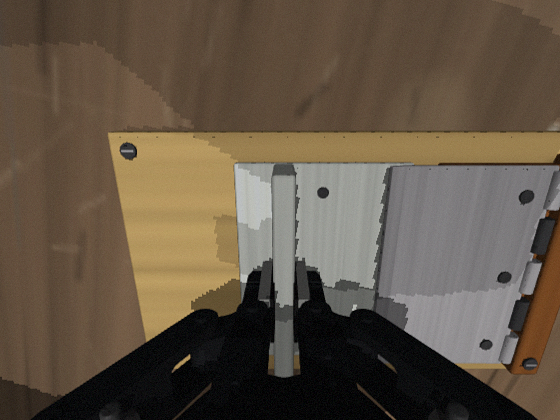

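```bash
python3 -m creep '{"steps":[[[0.6,-0.03,0.4,0,0],[0.6,-0.03,0.8,0,0],[0.6,-0.03,1.1,0,0],[0.6,-0.03,1.3,0,0],[0.6,-0.03,1.4,0,0],[0.6,-0.03,1.5,0,0],[0.6,-0.03,1.5,0,0]]]}' >/dev/null;python3 st.py; python3 m.py;python3 st.py
```

```text
t 10.9167 [597.12  11.41  32.32] y-axis deg 12.88643937823948 z [-0. -0. -1.] F [-9.11 -1.53  8.44] M [-0.23  1.87  0.04] open 0.10155829116965746 ff 70.21188855171204
sheet +y slope -0.02 deg, med 59.90 n15 -y bad
sheet z at 25 21.53 sheet z at 45 21.55 sheet z at 65 21.62 sheet z at 85 21.76 
fl +y slope 0.01 deg, med 59.93 n14 -y slope 2.81 deg, med -59.84 n4
fl rear slope -0.00 deg, med -45.14 n10 plate z 15.642123906772014
rib x mid slope 0.17 deg, med -15.76 n9 slope -0.03 deg, med -25.37 n9 rib ymax 60.08599307069816 rib z 45.53160184938875
t 10.9667 [597.1   11.45  32.32] y-axis deg 12.888733575753536 z [-0. -0. -1.] F [-9.39 -0.35  6.99] M [-0.25  1.83  0.03] open 0.09941857387327488 ff 70.10089874267578
```

```bash
python3 -m creep '{"steps":[[[0.6,0,0.03,0,0],[0.6,0,0.03,0.08,0],[0.6,0,0.03,0.16,0],[0.6,0,0.03,0.22,0],[0.6,0,0.03,0.22,0]]]}' 100 >/dev/null;python3 st.py; python3 m.py
```

```text
t 11.3833 [597.2   11.46  32.27] y-axis deg 12.87984063111688 z [-0. -0. -1.] F [-30.46  -1.47  53.79] M [-0.41  6.17  0.06] open 0.09475201849777411 ff 104.08494830131531
sheet +y slope -0.06 deg, med 59.90 n15 -y bad
sheet z at 25 21.52 sheet z at 45 21.54 sheet z at 65 21.63 sheet z at 85 21.75 
fl +y slope 0.07 deg, med 59.90 n16 -y slope -0.42 deg, med -59.40 n4
fl rear slope 0.01 deg, med -45.22 n10 plate z 15.646859278539736
rib x mid slope -0.53 deg, med -15.74 n9 slope -0.14 deg, med -25.28 n9 rib ymax 60.08447536192459 rib z 45.50703684722106
```

```bash
python3 -m creep '{"steps":[[[0.6,0,-0.05,-0.1,0],[0.6,0,-0.05,-0.1,0],[0.6,0,-0.05,-0.1,0],[0.6,0,-0.05,-0.1,0],[0.6,0,-0.05,-0.1,0],[0.6,0,-0.05,-0.1,0]]]}' >/dev/null;python3 st.py; python3 m.py; python3 - <<'E'
from h import *
p=shot('side','s2.png');X=cloud(p)[p['depth']>0]
for c,z0 in [((496,358),66),((680,232),26),((672,-236),8)]:
    m=(np.hypot(X[:,0]-c[0],X[:,1]-c[1])<35)&(X[:,2]>z0)&(X[:,2]<84);print(cv2.minAreaRect(X[m][:,:2].astype(np.float32)))
E
python3 st.py
```

```text
t 11.9333 [597.11  11.42  32.32] y-axis deg 12.884073849934758 z [-0. -0. -1.] F [-17.8   -2.    30.33] M [-0.24  3.58  0.04] open 0.09421568903903631 ff 101.52447938919067
sheet +y slope 0.00 deg, med 59.87 n15 -y bad
sheet z at 25 21.48 sheet z at 45 21.56 sheet z at 65 21.6 sheet z at 85 21.78 
fl +y slope 0.05 deg, med 59.90 n16 -y slope -1.76 deg, med -59.54 n4
fl rear slope 0.14 deg, med -45.13 n10 plate z 15.637593811656899
rib x mid slope 0.17 deg, med -15.73 n9 slope -0.02 deg, med -25.36 n9 rib ymax 60.059197362126206 rib z 45.536414145107585
((496.5545654296875, 357.04205322265625), (12.443979263305664, 38.306663513183594), 83.1248550415039)
((680.64453125, 231.94854736328125), (42.230812072753906, 45.22792053222656), 26.61438751220703)
((0.0, 0.0), (0.0, 0.0), 0.0)
t 12.0333 [597.19  11.41  32.38] y-axis deg 12.884577494718505 z [-0. -0. -1.] F [-18.37   0.23  30.28] M [-0.25  3.53  0.04] open 0.09456538489808168 ff 101.52441501617432
```

View pics/s2.png

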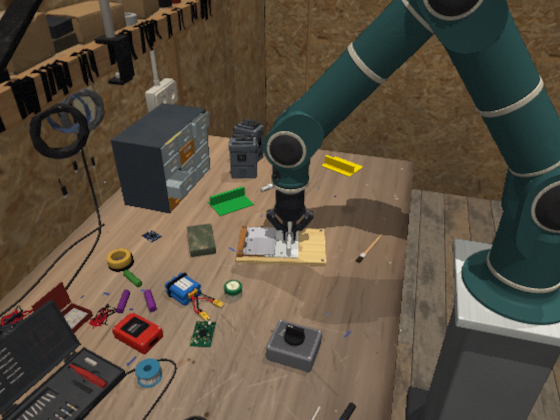

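The side view shows the strip held and seated on the board at (290,243). The knob is back at rest at (292,335), the jar sits undisturbed at (233,287), and the pot is hidden behind the arm, which never went near it. Handing in.

```bash
python3 -c "
from cell import r
print(r.sign_off())"
```

```text
the job is handed in; nothing more can be done
None
```

I handed the job in at about 12 s of the 51 s allowed: I twisted the timer knob to its stop and it sprang back, and the flashing is tucked home against the batten with its ends in line, the sheet not lifted, and the arm still gripping and pressing at about 30 N. The jar was seen undisturbed; the pot was hidden behind the arm in the last picture, but the arm never went near it.

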